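# Lay the culture bottle in the swing cradle of the viewing station

## Robot

A 6-joint arm with a two-finger parallel gripper is mounted at the origin on the work surface. World frame = base frame: x ahead of the robot, y to its left, z up, the work surface at z = 0. Lengths are in m, angles in rad, forces in N, time in s.
With the tool pointing down it reaches from about 0.25 to 0.8 m from the base axis. Payload 3.9 kg.
Tool frame: the origin (TCP) lies at the very end of the fingers, on their centre line; the grasp point (between the pads) lies manip.grip_point_offset behind it (manip.grip_point_offset is the distance from the TCP to the grasp point, in m); z points along the fingers, y is the direction in which the jaws open and shut (so a half turn about z gives the same grasp; the last joint's range is limited). The gripper opens to 85 mm and grips with 20 to 120 N. Pads are 22 mm wide; open, the fingers measure 114 mm over their backs; the gripper's body (76 mm by 85 mm) begins 54 mm behind the grasp point. The pads swing forward as they close: fully open they stand 13 mm farther back than shut.
Start: joints at [1.176, 0.26, -0.138, 1.173, 0, 1.571], TCP at [0.202, 0.485, 0.231] pointing down, gripper open.
Joint ranges: [-2.78, 2.78], [-0.83, 1.72], [-1.28, 1.37], [-1.9, 2.12], [-1.57, 1.48], [-3.14, 3.14]. Speed limits (rad/s): [2.57, 2.57, 3.14, 3.14, 3.14, 3.14].

## Interface

Orientations are given as a unit quaternion [w, x, y, z].
In Python, from cell import manip, vision, ticket gives the robot as it stands. The module is installed in compiled form; this text tells all that it offers. Calls block until the motion is done:
- manip.move_ptp(position, orientation): joint-space move of the TCP to a pose.
- manip.move_linear(position, frame=None, v=0.15): straight line of the TCP; frame=None keeps the orientation; v is the mean speed in m/s.
- manip.move_joints(angles): joint-space move.
- manip.grip(opening, grip_force=None): finger opening in m; grip_force is the grip in N (None keeps the last); returns when the fingers have stopped.
- manip.sleep(seconds).
- manip.inverse_kinematics(position, orientation): joint angles nearest the present ones, or None.
- vision.capture(name): name is "side" or "top" or "wrist"; returns a dict with "pixels" (400x640x3 uint8, blue, green, red), "depth" (400x640 float32, m along the optical axis (not along the pixel's ray), 0 where there is no reading), "fx", "fy", "cx", "cy" (pixels), "rvec" (rotation vector, rad) and "tvec" (3), from world to camera coordinates, as OpenCV has them. Camera axes: x right, y down, z forward; pixel columns grow to the right and rows downward; lengths in m; the calibration is good to about 2 mm. A picture is of the moment at which its call begins.
A pose or a line that the arm cannot do raises manip.Unreachable and nothing moves.
- ticket.sign_off(): hands the job in, once; it reports no verdict.
Readings, each from a call of its own:
- manip.get_time_s(): time.
- manip.get_qpos(): joint angles.
- manip.get_joint_velocities(): joint speeds.
- manip.get_effort(): joint torques, N m.
- manip.get_eef_pos(): TCP position.
- manip.get_orientation(): TCP orientation.
- manip.get_force(): force on the tool from outside, world axes, zero at the start.
- manip.get_moment(): the same for the moment, N m.
- manip.get_finger_gap(): finger opening in m.
Only numpy, scipy, OpenCV 4.12 (cv2) and the standard library are available. Lean on these libraries where they do the work, as an engineer would, in place of code of your own. Each camera call takes 0.05 s, during which the arm holds its last target. There are 200 camera calls.

## Task

First push the swing tray by its lip, near the free corner, so that it turns about its pin until it is fully home, square against the light bar. Then pick up the tall bottle and lay it gently on its side in the sloping cradle on the tray: cap at the raised end, resting in both V saddles, foot against the foot plate or within a centimetre of it, and let go. The tray must stay home, and the jar, beaker, tip box and pipette must be left where they are.

Things in the scene. Friction and masses are not known exactly. Their poses are not given: they have to be found in the camera images.
- tray (a joint): Swing angle (rad) of the grey tray (plate 210 x 120 mm, top 15 mm above the bench) about its upright pin. 0 = fully home at a hard stop, long edge parallel to the light bar; positive = swung anticlockwise seen from above, towards the robot. Starts at 0.45 to 0.9. Stiff pivot: stays where left, about 2 N at the free corner moves it.
- pin (a point): On the axis of the tray's steel pivot pin, at bench height, fixed to the station. x: direction of the tray's length, pin to free end, when home; y: away from the light bar; z up. The light bar, 240 x 28 x 45 mm high, runs along x, from y = -23 to -51 mm.
- lip_corner (a point): Outer top edge of the tray's lip at the free corner, at x 185, y 100 mm from the pin in the tray's axes, which this point shares (x along the tray away from the pin, y outward through the lip). The lip is an upright wall 6 mm thick along the whole outer long edge (210 mm), from 5 to 40 mm above the bench. Push its outer face towards -y to turn the tray home.
- cradle (a point): Blue cradle on the tray. Origin: on the axis of a bottle lying in it, at the foot plate's face, 60 mm above the bench. x: up the 0.26 rad slope, foot to cap, along the tray; z: square to it, up. V saddles 12 mm long at x = 20 and 74 mm, tops 9 mm below the axis, 31 mm to each side; nothing beyond x = 86. Foot plate top 5 mm below the axis. Bottle on the plate: centre at x = 82.5, y = z = 0.
- bottle_center (a point): Centre (half-way up, on the axis) of the tall amber bottle with sloping shoulder, black cap and paper band; z axis towards the cap. 165 mm tall: straight round body 52 mm across from the foot to 122 mm up, shoulder to 138 mm, cap 30 mm across to the top. Starts upright on the bench, 170 to 310 g.
- bottle_cap (a point): Centre of the top of the bottle's cap, on the axis, 82.5 mm from its centre.
- bottle: The tall bottle itself; origin at the centre of its foot, z axis towards the cap.
- jar: Squat amber jar, black lid, 64 mm across and 82 mm high, near the bottle; origin under its centre. Not to be disturbed.
- beaker: Clear open beaker, 68 mm across and 85 mm high, near the bottle; origin under its centre. Not to be disturbed.
- tip_box: Grey box with a clear lid, 85 x 120 x 59 mm high; origin under its centre. Not to be disturbed.
- pipette: White pipette lying on the bench, 235 mm long, 26 mm thick; origin under its middle. Not to be disturbed.

How it is judged:
By the outcome, as a careful person would: the job done as asked, in the order asked, and still so for the second after the job is handed in, with the robot touching nothing.
It also fails if it takes over 64 s, if anything falls off the work surface, if the arm or the gripper's body presses on something with over 40 N, if the wrist force passes 120 N, or if a joint passes its speed limit or range.

## Working session

There is one attempt and no reset: what is moved stays moved. The work goes in short steps, each a Python script; the robot and the scene stay as the last script left them, time stands still between calls to the robot, and variables do not carry over. Pictures are saved under pics/ and viewed, about 8 in all and at most 12, crops included, and the job is handed in when it is done.

```bash
mkdir -p pics; cat > h.py <<'E'
import numpy as np, cv2
from cell import manip, vision, ticket
def cap(n):
    c=vision.capture(n); c['R']=cv2.Rodrigues(np.array(c['rvec'],float))[0]; c['t']=np.array(c['tvec'],float).ravel(); return c
def ray(c,u,v):
    d=c['R'].T@np.array([(u-c['cx'])/c['fx'],(v-c['cy'])/c['fy'],1]); return -c['R'].T@c['t'],d
def onz(c,u,v,z):
    o,d=ray(c,u,v); return o+d*(z-o[2])/d[2]
def pt(c,u,v):
    o,d=ray(c,u,v); return o+d*float(c['depth'][int(v),int(u)])
def cloud(c):
    v,u=np.mgrid[0:400,0:640]; z=c['depth']
    p=np.stack([(u-c['cx'])/c['fx']*z,(v-c['cy'])/c['fy']*z,z],-1)
    return (p-c['t'])@c['R']
def proj(c,p):
    q=c['R']@np.array(p)+c['t']; return q[0]/q[2]*c['fx']+c['cx'],q[1]/q[2]*c['fy']+c['cy']
E
python3 - <<'E'
from h import *
import pickle
for n in ('top','side'):
    c=cap(n); cv2.imwrite(f'pics/{n}0.png',c['pixels']); pickle.dump(c,open(n+'0.pkl','wb'))
    print(n,-c['R'].T@c['t'],c['fx'],(c['depth']>0).mean())
print(manip.get_time_s(),manip.grip_point_offset,manip.get_orientation())
E
```

```text
top [0.34389968 0.03246741 1.18767514] 492.64791592733997 0.99582421875
side [ 0.06765712 -0.69056216  0.80000915] 391.9732694649617 0.995890625
0.1 0.0187 [-1.72317861e-04  1.96107986e-01  9.80581858e-01 -9.20508652e-04]
```

View pics/top0.png

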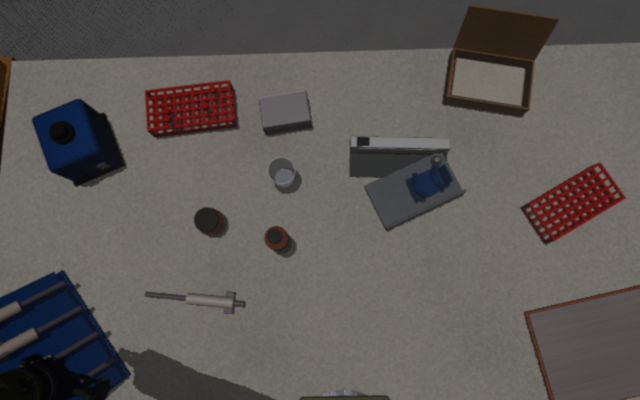

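View pics/side0.png

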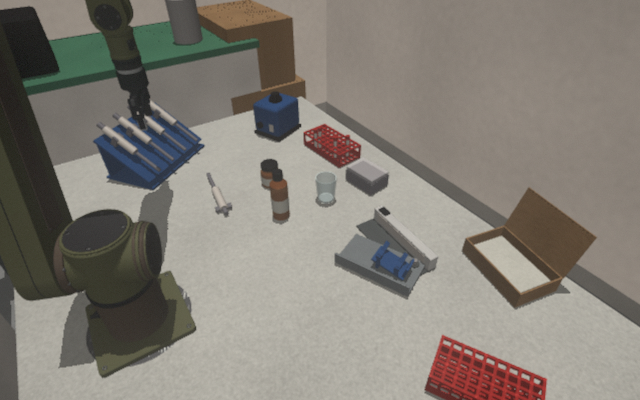

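```bash
python3 - <<'E'
from h import *
import pickle
T=pickle.load(open('top0.pkl','rb'));S=pickle.load(open('side0.pkl','rb'))
np.set_printoptions(precision=4,suppress=True)
a=cv2.resize(T['pixels'][120:240,340:480],None,fx=4,fy=4,interpolation=cv2.INTER_CUBIC)
b=cv2.resize(S['pixels'][195:305,325:445],None,fx=4,fy=4,interpolation=cv2.INTER_CUBIC)
im=np.zeros((480,560+0,3),np.uint8);im[:]=a
o=np.zeros((920,800,3),np.uint8)
W=np.zeros((480,1040,3),np.uint8);W[:,:560]=a;W[:440,560:]=b
cv2.imwrite('pics/crop1.png',cv2.resize(W,None,fx=.769,fy=.769))
for n,c in(('top',T),('side',S)):
    P=cloud(c);X,Y,Z=P[...,0],P[...,1],P[...,2]
    px=c['pixels'].astype(int)
    print(n)
    ctr={}
    # objects: connected comps of height>0.012 in work region
    m=((Z>0.02)&(X>.3)&(X<.9)&(np.abs(Y)<.45)).astype(np.uint8)
    k,l,st,ce=cv2.connectedComponentsWithStats(m)
    for i in range(1,k):
        if st[i,4]<60: continue
        q=P[l==i]; print(st[i],'min',q.min(0),'max',q.max(0))
        if n=='top':
            zt=q[:,2].max(); t=q[q[:,2]>zt-.006]; print('   top ring n',len(t),t.min(0),t.max(0),(t.min(0)+t.max(0))/2)
    # tray grey plate pixel
    m=(Z>.008)&(Z<.022)&(X>.45)&(X<.8)&(Y<-.03)&(Y>-.4)
    if n=='top':
        k,l,st,ce=cv2.connectedComponentsWithStats(m.astype(np.uint8)); i=1+st[1:,4].argmax()
        v,u=np.nonzero(l==i); r=cv2.minAreaRect(P[l==i][:,:2].astype(np.float32)); print('tray',st[i],r,cv2.boxPoints(r))
    # bar top
    m=(Z>.03)&(Z<.06)&(px.min(-1)>110)&(X>.5)&(X<.9)&(Y<-.0)&(Y>-.4)
    k,l,st,ce=cv2.connectedComponentsWithStats(m.astype(np.uint8)); i=1+st[1:,4].argmax()
    r=cv2.minAreaRect(P[l==i][:,:2].astype(np.float32)); print('bar',st[i],r,cv2.boxPoints(r),np.median(P[l==i][:,2]))
    # cradle blue
    m=(px[...,0]>px[...,2]*2+15)&(X>.4)&(X<.8)&(Y<-.03)&(Y>-.4)&(Z>.01)
    q=P[m];print('blue',len(q),q.min(0),q.max(0)); 
    for zz in (.05,.06,.07): 
        w=q[q[:,2]>zz]; print(zz,len(w),w.mean(0) if len(w) else '')
E
```

```text
top
[491  49  32  15 257] min [ 0.3439 -0.4497  0.0201] max [0.9    0.0325 1.1877]
   top ring n 3 [0.3439 0.0325 1.1877] [0.3439 0.0325 1.1877] [0.3439 0.0325 1.1877]
[ 444   57   80   56 3117] min [ 0.3439 -0.4499  0.02  ] max [0.8999 0.0325 1.1877]
   top ring n 11 [0.3439 0.0325 1.1877] [0.3439 0.0325 1.1877] [0.3439 0.0325 1.1877]
[ 151   80   85   52 2373] min [0.3439 0.0325 0.02  ] max [0.8538 0.4499 1.1877]
   top ring n 10 [0.3439 0.0325 1.1877] [0.3439 0.0325 1.1877] [0.3439 0.0325 1.1877]
[ 259   89   53   44 1824] min [0.3439 0.0325 0.0202] max [0.8226 0.1897 1.1877]
   top ring n 7 [0.3439 0.0325 1.1877] [0.3439 0.0325 1.1877] [0.3439 0.0325 1.1877]
[ 350  136  101   17 1415] min [ 0.3439 -0.2713  0.02  ] max [0.7046 0.0325 1.1877]
   top ring n 7 [0.3439 0.0325 1.1877] [0.3439 0.0325 1.1877] [0.3439 0.0325 1.1877]
[267 156  29  32 475] min [0.3439 0.0325 0.0211] max [0.6471 0.1658 1.1877]
   top ring n 2 [0.3439 0.0325 1.1877] [0.3439 0.0325 1.1877] [0.3439 0.0325 1.1877]
[ 406  157   48   44 1030] min [ 0.3439 -0.2684  0.0202] max [0.6515 0.0325 1.1877]
   top ring n 5
[... 1936 characters left out ...]
  228   92   70 2885] min [ 0.7558 -0.4499  0.02  ] max [ 0.8999 -0.2682  0.0833]
[371 241  46  39 785] min [ 0.5399 -0.269   0.0203] max [ 0.647  -0.1618  0.07  ]
[334 253  76  41 501] min [ 0.4751 -0.3027  0.02  ] max [ 0.5645 -0.1109  0.0427]
bar [374 206  64  55 585] ((0.6819967031478882, -0.1529286503791809), (0.23914694786071777, 0.031102195382118225), 87.79481506347656) [[ 0.6619 -0.2718]
 [ 0.6929 -0.273 ]
 [ 0.7021 -0.034 ]
 [ 0.6711 -0.0328]] 0.042828382285954536Traceback (most recent call last):
  File "<stdin>", line 35, in <module>
    return umr_minimum(a, axis, None, out, keepdims, initial, where)
ValueError: zero-size array to reduction operation minimum which has no identity
```

View pics/crop1.png

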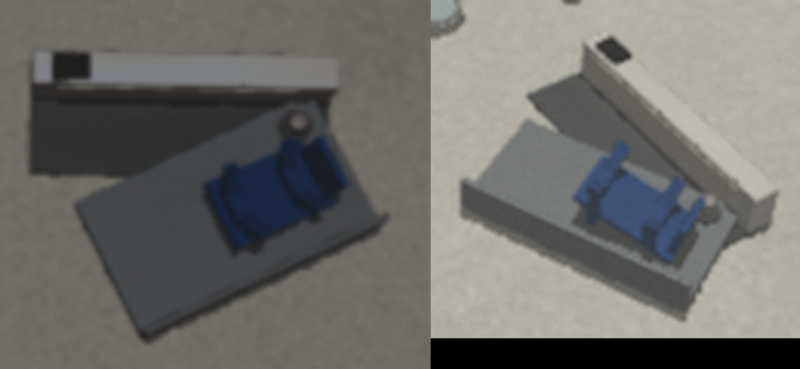

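```bash
cat >> h.py <<'E'
def tri(*obs):
    A=np.zeros((3,3));b=np.zeros(3);L=[]
    for c,u,v in obs:
        o,d=ray(c,u,v);d=d/np.linalg.norm(d);M=np.eye(3)-np.outer(d,d);A+=M;b+=M@o;L.append((o,M))
    p=np.linalg.solve(A,b); return p,[float(np.linalg.norm(M@(p-o))) for o,M in L]
E
python3 - <<'E'
from h import *
import pickle
T=pickle.load(open('top0.pkl','rb'));S=pickle.load(open('side0.pkl','rb'))
np.set_printoptions(precision=4,suppress=True)
print('pin',tri((T,436.6,159.7),(S,415.8,261.6)))
print('free lip corner',tri((T,387.1,229.9),(S,335.2,253.5)))
print('pin lip corner',tri((T,465.8,190.5),(S,409.3,288.3)))
for n,c in(('top',T),('side',S)):
    P=cloud(c)
    m=(P[...,2]>.145)&(P[...,2]<.18)&(P[...,0]>.35)&(P[...,0]<.7)&(abs(P[...,1])<.4)
    q=P[m];v,u=np.nonzero(m);print(n,'cap',len(q),q.min(0),q.max(0),u.min(),u.max(),v.min(),v.max())
    for lo,hi in ((.03,.05),(.07,.11)):
      m=(P[...,2]>lo)&(P[...,2]<hi)&(abs(P[...,0]-.46)<.06)&(abs(P[...,1]-.14)<.06); q=P[m]
      if len(q): print(' body',lo,q.min(0),q.max(0))
E=cv2.cvtColor
print(manip.get_qpos())
# reachability checks
from scipy.spatial.transform import Rotation as Rn
def quat(x,z):
    x=np.array(x,float);z=np.array(z,float);z/=np.linalg.norm(z);x-=z*(x@z);x/=np.linalg.norm(x)
    q=Rn.from_matrix(np.c_[x,np.cross(z,x),z]).as_quat();return q[[3,0,1,2]]
for a in (0,17,35,-20):
  for pitch in (0,20):
    a_,p_=np.radians(a),np.radians(pitch)
    z=[np.cos(a_)*np.cos(p_),np.sin(a_)*np.cos(p_),-np.sin(p_)]
    for s in (1,-1):
        print(a,pitch,s,manip.inverse_kinematics([.466+.0187*z[0],.14+.0187*z[1],.104],quat([0,0,s],z)))
ax=np.array([.038,.999,0])*np.cos(.26)+np.array([0,0,np.sin(.26)])
for s in (1,-1):
    z=np.array([.038,.999,0])*np.sin(.26)-np.array([0,0,np.cos(.26)])
    print('lay',s,manip.inverse_kinematics([.6,-.12,.06],quat(s*ax,z)))
E
```

```text
pin (array([ 0.6457, -0.2409,  0.0205]), [0.0010618712972294366, 0.0010618712972294243])
free lip corner (array([ 0.477 , -0.1115,  0.0363]), [0.002770840681501739, 0.0027708406815017826])
pin lip corner (array([ 0.5647, -0.3015,  0.0328]), [0.0002917058856429215, 0.000291705885642956])
top cap 170 [0.4384 0.1267 0.145 ] [0.4676 0.156  0.1696] 267 281 229 243
 body 0.03 [0.4279 0.115  0.0302] [0.4618 0.1544 0.0481]
 body 0.07 [0.4277 0.1155 0.0715] [0.4646 0.1602 0.11  ]
side cap 99 [0.4362 0.1222 0.1451] [0.4641 0.1558 0.1659] 272 281 169 180
 body 0.03 [0.4252 0.1114 0.0301] [0.4722 0.1487 0.05  ]
 body 0.07 [0.4252 0.1121 0.0701] [0.474  0.1546 0.1098]
[ 1.176   0.2607 -0.1393  1.1727 -0.      1.5708]
0 0 1 None
0 0 -1 None
0 20 1 None
0 20 -1 None
17 0 1 None
17 0 -1 None
17 20 1 None
17 20 -1 None
35 0 1 None
35 0 -1 None
35 20 1 None
35 20 -1 None
-20 0 1 None
-20 0 -1 None
-20 20 1 None
-20 20 -1 None
lay 1 [-0.3268  0.5717 -0.1366  0.9381  0.2489  1.2726]
lay -1 [-0.3268  0.5717 -0.1366  0.9381  0.2489 -1.869 ]
```

```bash
cat >> h.py <<'E'
from scipy.spatial.transform import Rotation as Rn
np.set_printoptions(precision=4,suppress=True)
def quat(x,z):
    x=np.array(x,float);z=np.array(z,float);z/=np.linalg.norm(z);x=x-z*(x@z);x/=np.linalg.norm(x)
    q=Rn.from_matrix(np.c_[x,np.cross(z,x),z]).as_quat();return q[[3,0,1,2]]
G=.0187
def dirz(a,p):
    a,p=np.radians([a,p]); return np.array([np.cos(a)*np.cos(p),np.sin(a)*np.cos(p),-np.sin(p)])
E
python3 - <<'E'
from h import *
B=np.array([.451,.139])
for p in (0,10,20,30,40):
  for a in range(-180,180,15):
    z=dirz(a,p)
    for s in (1,-1):
        r=[]
        for back,h in ((0,.1),(.09,.1),(0,.25)):
            g=np.array([*B,h])-z*back
            q=manip.inverse_kinematics(g+G*z,quat([0,0,s],z)); r.append(q)
        if r[0] is not None: print(p,a,s,np.array(r[0]),[x is not None for x in r])
E
```

```text
0 -90 1 [ 0.7738  1.2045  0.0823  2.0195 -0.7969  0.    ] [True, False, False]
0 -90 -1 [ 0.7738  1.2045  0.0823  2.0195 -0.7969 -3.1416] [True, False, False]
0 -75 1 [ 0.8569  1.1494 -0.1186  1.8736 -0.9757  0.    ] [True, True, True]
0 -75 -1 [ 0.8569  1.1494 -0.1186  1.8736 -0.9757 -3.1416] [True, True, True]
0 -60 1 [ 0.9274  1.1043 -0.3242  1.7131 -1.167   0.    ] [True, True, True]
0 -60 -1 [ 0.9274  1.1043 -0.3242  1.7131 -1.167  -3.1416] [True, True, True]
0 -45 1 [ 0.9774  1.0757 -0.5305  1.5354 -1.3788  0.    ] [True, True, True]
0 -45 -1 [ 0.9774  1.0757 -0.5305  1.5354 -1.3788 -3.1416] [True, True, True]
0 75 1 [-0.388   1.0717 -0.5886  1.4812  1.4446 -0.    ] [True, True, True]
0 75 -1 [-0.388   1.0717 -0.5886  1.4812  1.4446 -3.1416] [True, True, True]
0 90 1 [-0.3462  1.0941 -0.3829  1.6646  1.2246  0.    ] [True, True, True]
0 90 -1 [-0.3462  1.0941 -0.3829  1.6646  1.2246 -3.1416] [True, True, True]
0 105 1 [-0.2805  1.1353 -0.1767  1.8296  1.0285  0.    ] [True, True, True]
0 105 -1 [-0.2805  1.1353 -0.1767  1.8296  1.0285 -3.1416] [True, True, True]
0 120 1 [-0.200
[... 10437 characters left out ...]
True]
40 105 -1 [-0.1634  0.5786 -0.4164  1.0327  0.7723 -2.1846] [True, True, True]
40 120 1 [-0.1075  0.6764 -0.2346  1.2727  0.6668  0.7214] [True, True, True]
40 120 -1 [-0.1075  0.6764 -0.2346  1.2727  0.6668 -2.4202] [True, True, True]
40 135 1 [-0.0397  0.7589 -0.0745  1.4565  0.5465  0.5357] [True, True, True]
40 135 -1 [-0.0397  0.7589 -0.0745  1.4565  0.5465 -2.6059] [True, True, True]
40 150 1 [0.036  0.8264 0.0615 1.5962 0.4188 0.3828] [True, True, True]
40 150 -1 [ 0.036   0.8264  0.0615  1.5962  0.4188 -2.7588] [True, True, True]
40 165 1 [0.1169 0.8781 0.1683 1.6973 0.2871 0.2504] [True, True, True]
40 165 -1 [ 0.1169  0.8781  0.1683  1.6973  0.2871 -2.8912] [True, True, True]
```

```bash
python3 - <<'E'
from h import *
pin=np.array([.6457,-.2409])
def pose(phi,gap,z,xt=.168):
    h=np.radians(90+phi);ex=np.array([np.cos(h),np.sin(h)]);ey=np.array([-ex[1],ex[0]])
    p=pin+ex*xt+ey*(.100+.011+gap)
    return [*p,z],quat([-ey[0],-ey[1],0],[0,0,-1]),
manip.grip(0.0)
p,q=pose(25,.04,.2)
for s in(1,): print(manip.inverse_kinematics(p,q))
manip.move_ptp(p,q); print(manip.get_time_s())
p,_=pose(25,.04,.022); manip.move_linear(p,v=.2)
print('f0',manip.get_force())
phi=25.;first=True
ang=[25,20,15,10,6,3,1,0,-1,-1.5,-2,-2.5,-3,-3.5,-4,-4.5,-5,-5.5]
for a in ang:
    p,q=pose(a,.0,.022)
    manip.move_linear(p,q,v=.06 if a>0 else .03)
    f=manip.get_force(); print(a,np.array(f),manip.get_eef_pos())
    if a<1 and abs(f[0])>9: break
print(manip.get_time_s())
E
```

```text
[-0.3351  0.1725 -0.338   1.0603  0.      2.3702]
3.2833
f0 [ 0.5749  0.4071 -0.1497]
25 [ 0.3739 -0.4638 -1.056 ] [ 0.4738 -0.1354  0.0218]
20 [-0.0208  0.1562 -0.1684] [ 0.4837 -0.121   0.022 ]
15 [0.1314 0.3948 0.4206] [ 0.495  -0.1076  0.022 ]
10 [ 0.1278 -0.5559  0.5769] [ 0.5073 -0.095   0.0221]
6 [-0.1078 -0.5427  0.3501] [ 0.5178 -0.0856  0.0221]
3 [ 0.9487  0.143  -0.8236] [ 0.5261 -0.0792  0.0221]
1 [ 0.134  -0.8701  0.3915] [ 0.5319 -0.075   0.0221]
0 [-1.1491  0.0475 -0.3102] [ 0.5346 -0.073   0.022 ]
-1 [-0.5806  0.5071 -1.14  ] [ 0.5376 -0.0708  0.0219]
-1.5 [-0.8508  0.9423 -1.0266] [ 0.5391 -0.0699  0.0219]
-2 [-2.0055  0.1235 -0.7599] [ 0.5404 -0.0691  0.0219]
-2.5 [-4.4584 -1.4023  2.2892] [ 0.5405 -0.0687  0.0217]
-3 [-8.5115 -3.3501  3.4794] [ 0.5405 -0.0681  0.0215]
-3.5 [-9.3601 -5.026   5.2682] [ 0.5405 -0.0676  0.0212]
9.225
```

```bash
python3 - <<'E'
from h import *
import pickle
p=np.array(manip.get_eef_pos())
manip.move_linear(p+[-.03,0,0],v=.1); print('f',manip.get_force())
manip.move_linear(p+[-.03,0,.2],v=.25)
manip.grip(0.085)
D=[0,0,-1]
manip.move_ptp([.54,-.20,.27],quat([.038,.999,0],D)); a=cap('wrist'); t=cap('top'); s=cap('side')
print(-a['R'].T@a['t'],-a['R'].T@[0,0,0], a['R'][2])
manip.move_ptp([.48,-.13,.27],quat([.038,.999,0],D)); b=cap('wrist')
print(-b['R'].T@b['t'],manip.get_time_s())
pickle.dump((a,b,t,s),open('c2.pkl','wb'))
cv2.imwrite('pics/w2.png',cv2.resize(np.vstack([a['pixels'],b['pixels']]),(480,600)))
E
```

```text
f [ 0.5462 -1.1083 -0.7749]
[ 0.5427 -0.1268  0.4123] [0. 0. 0.] [-0.0112 -0.2862 -0.9581]
[ 0.4821 -0.0562  0.4128] 13.7167
```

View pics/w2.png

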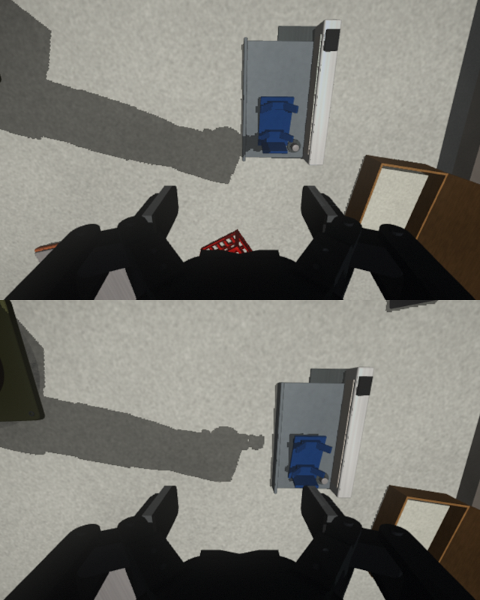

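```bash
python3 - <<'E'
from h import *
import pickle
a,b,t,s=pickle.load(open('c2.pkl','rb'))
pin=np.array([.6457,-.2409,0]);ex=np.array([.0385,.9993,0]);ey=np.array([-.9993,.0385,0])
F=lambda P:np.stack([(P-pin)@ex,(P-pin)@ey,P[...,2]],-1)*1000
np.set_printoptions(precision=1,suppress=True)
crops=[]
for n,c in zip('abts',(a,b,t,s)):
    P=F(cloud(c));px=c['pixels'].astype(int)
    m=(px[...,0]>px[...,2]*1.7+12)&(P[...,0]>-30)&(P[...,0]<150)&(abs(P[...,1]-40)<70)&(P[...,2]>10)&(P[...,2]<120)
    q=P[m];print(n,len(q),q.min(0),q.max(0))
    for lo,hi in ((48,54),(62,72)):
        w=q[(q[:,2]>lo)&(q[:,2]<hi)]
        if len(w): print('  z',lo,hi,len(w),np.percentile(w,[2,50,98],axis=0).ravel())
    v,u=np.nonzero(m); u0,v0=u.min()-12,v.min()-12
    if n in 'abs':
        cr=px[v0:v.max()+12,u0:u.max()+12].astype(np.uint8); cr=cv2.resize(cr,None,fx=4,fy=4,interpolation=cv2.INTER_CUBIC); print('   crop origin',u0,v0,cr.shape); crops.append(cr)
H=max(c.shape[0] for c in crops)
W=np.hstack([cv2.copyMakeBorder(c,0,H-c.shape[0],0,6,cv2.BORDER_CONSTANT) for c in crops]);print(W.shape)
k=min(1,800/W.shape[1],600/H);print('scale',k);cv2.imwrite('pics/c3.png',cv2.resize(W,None,fx=k,fy=k))
E
```

```text
a 2810 [-1.9 14.  13.5] [94.1 73.8 71.4]
  z 48 54 337 [-1.6 19.  48.4 75.8 41.5 51.3 86.9 69.6 53.9]
  z 62 72 175 [71.1 14.8 62.2 77.2 62.4 66.4 83.  73.6 70.7]
   crop origin 333 117 (392, 304, 3)
b 2576 [-22.3   7.9  14.8] [94.7 74.2 71.5]
  z 48 54 369 [ 0.2 18.7 48.2 74.5 43.1 51.3 87.3 71.9 53.9]
  z 62 72 153 [70.8 15.4 62.2 77.7 24.6 66.6 83.1 73.6 70.9]
   crop origin 372 169 (372, 324, 3)
t 735 [-0.7 15.5 19.5] [94.2 73.9 72.3]
  z 48 54 90 [ 0.2 19.2 48.2 75.1 40.1 50.9 94.1 69.1 53.9]
  z 62 72 30 [71.9 16.6 62.1 77.8 65.3 66.  84.3 73.3 70.6]
s 189 [-0.6 18.5 25.5] [92.6 77.4 55.1]
  z 48 54 17 [-0.6 33.  48.  80.6 44.8 50.  86.6 68.6 53.1]
   crop origin 362 226 (200, 232, 3)
(392, 878, 3)
scale 0.9111617312072893
```

View pics/c3.png

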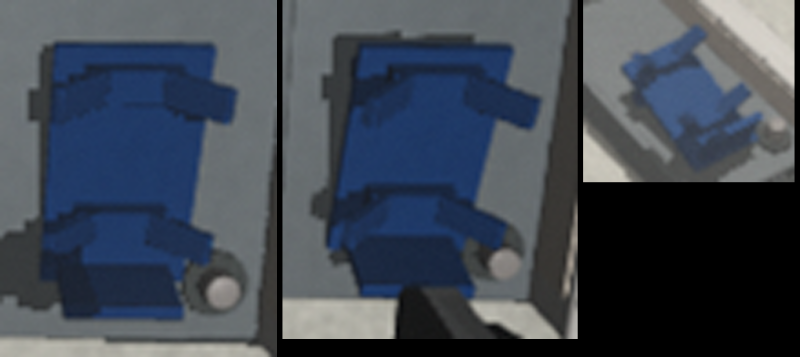

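```bash
python3 - <<'E'
from h import *
import pickle
a,b,t,s=pickle.load(open('c2.pkl','rb'))
pin=np.array([.6457,-.2409,0]);ex=np.array([.0385,.9993,0]);ey=np.array([-.9993,.0385,0])
F=lambda P:np.stack([(P-pin)@ex,(P-pin)@ey,P[...,2]],-1)*1000
for n,c in zip('abt',(a,b,t)):
    P=F(cloud(c));px=c['pixels'].astype(int)
    bl=(px[...,0]>px[...,2]*1.7+12)&(P[...,1]>0)&(P[...,1]<80)
    pl=P[bl&(P[...,0]<9)&(P[...,0]>-8)&(P[...,2]>51)]; print(n,'plate top',len(pl),np.percentile(pl,[3,97],axis=0).ravel())
    tp=P[bl&(P[...,0]>60)&(P[...,2]>69)]; print('  sad2 top',len(tp),np.percentile(tp,[3,97],axis=0).ravel())
    s1=P[bl&(P[...,0]>10)&(P[...,0]<40)&(P[...,2]>54)]; print('  sad1 top',len(s1),np.percentile(s1,[3,97],axis=0).ravel() if len(s1) else '')
    l=P[(P[...,2]>34)&(P[...,2]<44)&(P[...,1]>85)&(P[...,1]<112)&(P[...,0]<190)&(P[...,0]>-30)]
    k=np.polyfit(l[:,0],l[:,1],1); print('  lip slope deg',np.degrees(k[0]),'y@80',np.polyval(k,80),np.percentile(l[:,:2],[2,98],axis=0).ravel())
B=np.array([.452,.139,.106]);z=dirz(90,15);Q=quat([0,0,1],z)
g=B-z*.10
manip.move_ptp(g+G*z+[0,0,.05],Q); manip.move_linear(g+G*z,v=.2)
w=cap('wrist'); pickle.dump(w,open('w4.pkl','wb')); cv2.imwrite('pics/w4.png',w['pixels'])
P=cloud(w)
for lo,hi in((.14,.163),(.03,.06),(.06,.1)):
    q=P[(P[...,2]>lo)&(P[...,2]<hi)&(abs(P[...,0]-.452)<.05)&(abs(P[...,1]-.139)<.05)]; print(lo,len(q),np.percentile(q,[1,50,99],axis=0) if len(q) else '')
print(manip.get_time_s(),manip.get_eef_pos(),g+G*z)
E
```

```text
a plate top 84 [-1.7014 24.3363 51.6419  3.6878 54.7991 55.5759]
  sad2 top 25 [74.5521 14.8438 69.0547 81.519  72.0717 71.2723]
  sad1 top 43 [19.8549 15.1831 54.0411 29.035  73.3804 57.2417]
  lip slope deg -0.41805450621014956 y@80 98.09373442062198 [-17.463   94.9215 183.0241 100.9355]
b plate top 89 [-1.3521 24.4747 51.1706  4.1986 65.0443 55.5552]
  sad2 top 28 [73.6022 15.1827 69.0374 81.4515 72.7866 71.3665]
  sad1 top 43 [19.4227 15.3232 54.1026 29.6502 72.9666 56.4245]
  lip slope deg -0.477135469170743 y@80 98.6112589302184 [-16.6228  95.004  182.6573 101.5744]
t plate top 22 [ 0.333  25.6473 52.4082  3.4852 52.5589 57.3436]
  sad2 top 1140 [787.3752   1.8133 121.8368 902.2469  59.1491 134.8926]
  sad1 top 9 [24.1016 15.9134 54.1624 30.5477 73.8605 58.391 ]
  lip slope deg -0.3509601387956804 y@80 99.08392016937249 [ -9.4309  95.695  182.6669 101.952 ]
0.14 1147 [[0.4398 0.1254 0.1402]
 [0.4538 0.1281 0.1522]
 [0.4684 0.1387 0.1628]]
0.03 1264 [[0.4289 0.114  0.0304]
 [0.4541 0.1174 0.0457]
 [0.4789 0.1343 0.0597]]
0.06 2157 [[0.4291 0.1142 0.0604]
 [0.454  0.1179 0.0809]
 [0.4791 0.1357 0.0996]]
15.1167 [0.4525 0.0605 0.1285] [0.452  0.0605 0.127 ]
```

View pics/w4.png

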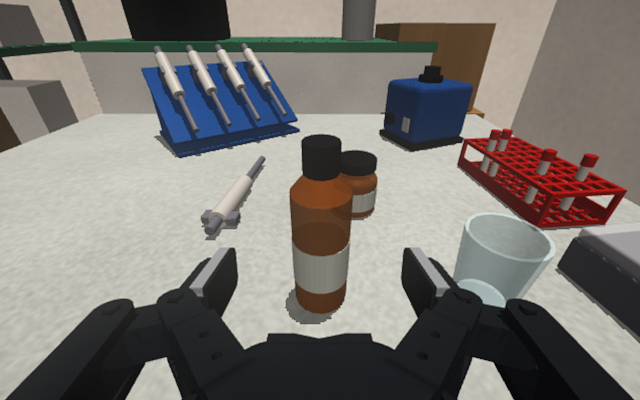

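```bash
cat >> h.py <<'E'
def Tm(p,R): M=np.eye(4);M[:3,:3]=R;M[:3,3]=p;return M
def eefT():
    q=np.array(manip.get_orientation());return Tm(manip.get_eef_pos(),Rn.from_quat(q[[1,2,3,0]]).as_matrix())
def toq(R): return Rn.from_matrix(R).as_quat()[[3,0,1,2]]
E
python3 - <<'E'
from h import *
import pickle
B=np.array([.454,.140,.106]);z=dirz(90,15);Q=quat([0,0,1],z)
manip.move_linear(B-z*.10+G*z,Q,v=.2)
manip.move_linear(B+G*z,v=.08)
print(np.array(manip.get_force()),manip.get_eef_pos(),B+G*z)
manip.grip(.045,45); f0=np.array(manip.get_force()); print('gap',manip.get_finger_gap(),f0)
TB=np.linalg.inv(eefT())@Tm([.454,.140,0],np.eye(3)); np.save('TB.npy',TB); print(TB)
manip.move_linear(B+G*z+[0,0,.03],v=.1); print('lift',np.array(manip.get_force())-f0,manip.get_finger_gap())
manip.move_linear(B+G*z+[0,0,.125],v=.2)
h=np.radians(90-2.4);ex=np.array([np.cos(h),np.sin(h),0]);ey=np.array([-ex[1],ex[0],0]);uz=np.array([0,0,1.])
e0=np.array([.0385,.9993,0]);e1=np.array([-.9993,.0385,0])
C=np.array([.6457,-.2409,0])+e0*.0025+e1*.0441+uz*.060
ax=ex*np.cos(.26)+uz*np.sin(.26); n=-ex*np.sin(.26)+uz*np.cos(.26)
np.savez('cr.npz',C=C,ax=ax,n=n,ey=ey)
# laid bottle: axis=ax; original bottle +y (tool side) -> -n ; x -> cross
Rb=np.c_[np.cross(-n,ax),-n,ax]
tgt=lambda X,Z: Tm(C+ax*X+n*Z,Rb)@np.linalg.inv(TB)
M=tgt(.003,.09); print(M,'ik',manip.inverse_kinematics(M[:3,3],toq(M[:3,:3])))
print(manip.inverse_kinematics(tgt(.003,0)[:3,3],toq(M[:3,:3])))
manip.move_ptp(M[:3,3],toq(M[:3,:3])); print(manip.get_time_s(),manip.get_eef_pos(),manip.get_finger_gap())
out=[cap('side'),cap('top'),cap('wrist')]; pickle.dump(out,open('c5.pkl','wb'))
s=cv2.resize(out[0]['pixels'][150:310,260:460],None,fx=2.5,fy=2.5);cv2.imwrite('pics/c5.png',np.hstack([s,cv2.resize(out[1]['pixels'][100:260,340:460],(300,400))]))
E
```

```text
[-0.5451  0.5348 -0.7248] [0.4542 0.1578 0.1012] [0.454  0.1581 0.1012]
gap 0.050650549252867626 [ 0.212  -1.1797  2.2089]
[[ 0.      0.2587  0.9659 -0.1025]
 [ 1.     -0.0005  0.0001 -0.0002]
 [ 0.0005  0.9659 -0.2587  0.009 ]
 [ 0.      0.      0.      1.    ]]
lift [-0.9049  0.883  -5.0905] 0.050760613585512586
[[ 0.0419  0.9991  0.0005  0.6053]
 [ 0.9991 -0.0419 -0.0017 -0.1546]
 [-0.0017  0.0005 -1.      0.1565]
 [ 0.      0.      0.      1.    ]] ik [-0.2492  0.4663 -0.0207  1.0829 -0.0016  1.3635]
[-0.2127  0.5237 -0.1652  0.881  -0.0016  1.4   ]
19.5167 [ 0.6032 -0.1535  0.1543] 0.05107589013500534
```

View pics/c5.png

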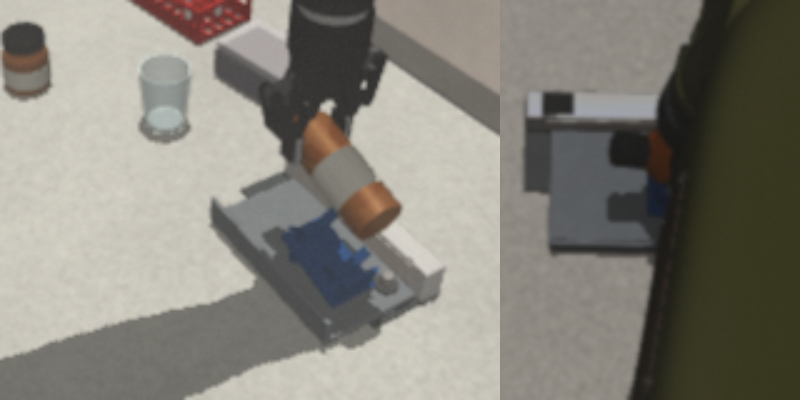

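```bash
python3 - <<'E'
from h import *
import pickle
from scipy.optimize import least_squares
out=pickle.load(open('c5.pkl','rb'))
TB=np.load('TB.npy');manip.sleep(.1)
E=eefT();print(E[:3,3]);Bt=E@TB
c=cap('side')
P=cloud(c);L=(P-Bt[:3,3])@Bt[:3,:3]
px=c['pixels'].astype(int)
r=np.hypot(L[...,0],L[...,1])
m=(L[...,2]>-.03)&(L[...,2]<.09)&(r<.045)&(r>.01)
q=L[m]*1000
print(len(q),'z pct',np.percentile(q[:,2],[.5,2,5,10]))
body=q[(q[:,2]>8)&(q[:,2]<85)&(np.hypot(q[:,0],q[:,1])>20)]
f=lambda p:np.hypot(body[:,0]-p[0]-p[2]*body[:,2],body[:,1]-p[1]-p[3]*body[:,2])-26
s=least_squares(f,[0,0,0,0],loss='soft_l1');print('offs mm, slopes',s.x,'rms',np.sqrt(np.mean(s.fun**2)),len(body))
fo=q[(q[:,2]<6)&(np.hypot(q[:,0],q[:,1])<22)];print('foot face',len(fo),np.percentile(fo[:,2],[10,50,90]))
E
```

```text
[ 0.6045 -0.1543  0.1555]
879 z pct [-0.8173 -0.363  -0.0511  0.6645]
offs mm, slopes [-1.7952  3.8901  0.0003 -0.0128] rms 1.2669155758375206 673
foot face 77 [-0.4241 -0.0216  1.2697]
```

```bash
python3 - <<'E'
from h import *
import pickle
TB=np.load('TB.npy');d=np.load('cr.npz');C,ax,n=d['C'],d['ax'],d['n']
Rb=np.c_[np.cross(-n,ax),-n,ax]
tgt=lambda X,Z: Tm(C+ax*X+n*Z,Rb)@np.linalg.inv(TB)
def go(Z,v):
    M=tgt(.003,Z); manip.move_linear(M[:3,3],toq(M[:3,:3]),v=v)
go(.014,.08); manip.sleep(.2); f0=np.array(manip.get_force()); print('f0',f0,manip.get_eef_pos(),tgt(.003,.014)[:3,3])
for Z in np.arange(.013,-.006,-.001):
    go(Z,.02); manip.sleep(.05); f=np.mean([np.array(manip.get_force()) for _ in range(3)],0)-f0
    print(round(Z*1000),f,np.array(manip.get_moment()),(np.array(manip.get_eef_pos())-tgt(.003,Z)[:3,3])*1000)
    if np.linalg.norm(f)>4.5: break
print(manip.get_time_s())
out=[cap('side'),cap('wrist')]
s=cv2.resize(out[0]['pixels'][180:300,310:450],None,fx=3,fy=3);cv2.imwrite('pics/c6.png',np.hstack([s,cv2.resize(out[1]['pixels'],None,fx=.55,fy=.9)]))
E
```

```text
f0 [-1.1835  0.4208 -2.9409] [ 0.6065 -0.1353  0.0837] [ 0.6061 -0.135   0.0831]
13 [ 1.3638 -0.6203 -0.2192] [ 0.0861 -0.0168 -0.0356] [-0.0668 -0.0094 -0.0363]
12 [ 0.4634 -1.0414  0.4118] [ 0.1539  0.0239 -0.0065] [-0.0466  0.057  -0.0641]
11 [0.6444 0.1894 0.3587] [ 0.0855 -0.0359  0.0099] [-0.0364  0.     -0.0602]
10 [ 0.8366  0.1951 -0.0064] [ 0.0987 -0.0329 -0.0378] [-0.0454  0.0517 -0.0565]
9 [ 1.091  -0.3115  1.0189] [0.1565 0.0353 0.0038] [-0.0486  0.0282 -0.0423]
8 [1.4362 0.0114 0.1904] [ 0.1166 -0.0164  0.0168] [-0.0162  0.0212 -0.0334]
7 [ 1.4307 -0.1058 -0.0897] [0.0801 0.0771 0.0263] [-0.0329  0.0584 -0.0641]
6 [2.1651 0.0792 0.9635] [ 0.0929 -0.0003 -0.012 ] [-0.0464  0.0453 -0.0568]
5 [ 1.4971 -0.7565  0.4056] [ 0.0793 -0.0003 -0.0095] [-0.0438  0.0228 -0.0346]
4 [ 1.5327 -1.0685  0.1697] [ 0.1076 -0.0004 -0.0182] [-0.0108  0.0115 -0.0501]
3 [ 1.5372 -0.0998 -0.3352] [ 0.116  -0.0213 -0.0219] [-0.0543 -0.0162 -0.0531]
2 [ 1.4763 -0.0466 -0.2977] [ 0.0627 -0.1267  0.0602] [ 0.1687 -0.0305  0.0475]
1 [ 1.3982 -0.8112  4.2899] [-0.008   0.0527 -0.0427] [ 0.2907 -0.1422  0.4168]
25.0167
```

View pics/c6.png

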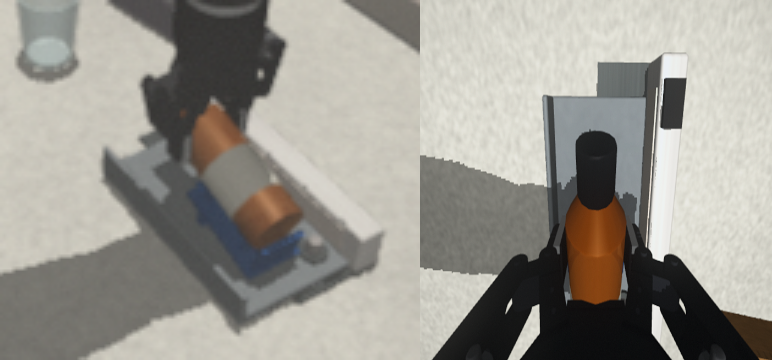

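```bash
python3 - <<'E'
from h import *
import pickle
TB=np.load('TB.npy');d=np.load('cr.npz');C,ax,n=d['C'],d['ax'],d['n']
Rb=np.c_[np.cross(-n,ax),-n,ax]
tgt=lambda X,Z: Tm(C+ax*X+n*Z,Rb)@np.linalg.inv(TB)
M=tgt(.003,0); manip.move_linear(M[:3,3],toq(M[:3,:3]),v=.02); manip.sleep(.1)
print(np.array(manip.get_force()),np.array(manip.get_moment()),(np.array(manip.get_eef_pos())-M[:3,3])*1000)
manip.grip(.052,20); manip.grip(.055);print('rel',np.array(manip.get_force()));manip.grip(.078); manip.sleep(.2)
print(np.array(manip.get_force()),manip.get_finger_gap())
def chk(c):
    P=cloud(c);Rl=np.c_[np.cross(-n,ax),-n,ax];L=(P-C)@Rl;r=np.hypot(L[...,0],L[...,1])
    px=c['pixels'].astype(int);org=(px[...,2]>px[...,0]*1.15)
    q=L[(r<.04)&(L[...,2]>-.02)&(L[...,2]<.13)&(r>.005)&org]*1000
    b=q[(q[:,2]>15)&(q[:,2]<115)]
    f=lambda p:np.hypot(b[:,0]-p[0]-p[2]*b[:,2],b[:,1]-p[1]-p[3]*b[:,2])-26
    s=least_squares(f,[0,0,0,0],loss='soft_l1');print('offs',s.x,'n',len(b),'foot',np.percentile(q[:,2],[.5,2,5]))
from scipy.optimize import least_squares
a=cap('side');chk(a)
p=np.array(manip.get_eef_pos());zt=eefT()[:3,2]
manip.move_linear(p-zt*.12,v=.12)
b=cap('side');chk(b);w=cap('wrist');chk(w)
q=manip.get_orientation();manip.move_ptp([.42,-.13,.30],q);w2=cap('wrist');chk(w2);t=cap('top');chk(t);s=cap('side');chk(s)
pickle.dump((w2,t,s),open('c7.pkl','wb'))
cv2.imwrite('pics/c7.png',np.hstack([cv2.resize(t['pixels'][80:320,140:480],None,fx=1.4,fy=1.4),cv2.resize(s['pixels'][180:300,330:430],(280,336))]))
print(manip.get_time_s())
E
```

```text
[-1.1961  0.5319  5.6548] [-0.0611  0.3348 -0.0499] [ 0.3304 -0.2028  1.0301]
rel [ 0.7534 -1.1967 -0.5183]
[ 0.2842  0.5098 -0.0038] 0.078299889936697
offs [-1.6017  1.2227  0.0058  0.0067] n 416 foot [2.5676 2.7415 3.1058]
offs [-1.8568  1.287   0.0049  0.0066] n 414 foot [2.4539 2.7519 3.0405]
offs [0.2442 0.0856 0.0046 0.0024] n 2522 foot [ 5.5342  7.5962 11.5192]
offs [0.559  0.1759 0.005  0.0019] n 1667 foot [ 4.9721  6.8944 10.2369]
offs [0.1435 0.6565 0.0036 0.0042] n 532 foot [ 5.4432  9.3896 14.7423]
offs [-1.7032  1.4771  0.0023  0.0029] n 406 foot [2.1928 2.6864 2.9689]
28.7833
```

View pics/c7.png

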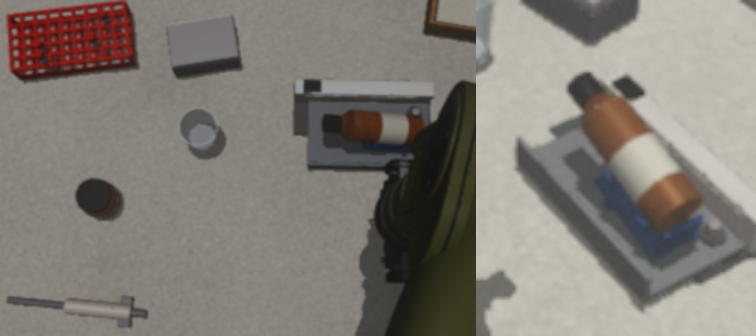

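```bash
python3 - <<'E'
from h import *
import pickle
pin=np.array([.6457,-.2409,0]);ex=np.array([.0385,.9993,0]);ey=np.array([-.9993,.0385,0])
for c in pickle.load(open('c7.pkl','rb')):
    P=cloud(c);P=np.stack([(P-pin)@ex,(P-pin)@ey,P[...,2]],-1)*1000
    l=P[(P[...,2]>34)&(P[...,2]<44)&(P[...,1]>85)&(P[...,1]<112)&(P[...,0]<190)&(P[...,0]>60)]
    k=np.polyfit(l[:,0],l[:,1],1); print(len(l),'slope',np.degrees(k[0]),'y@80,150',np.polyval(k,[80,150]))
T0=cloud(pickle.load(open('top0.pkl','rb')));T1=cloud(pickle.load(open('c7.pkl','rb'))[1])
for n,x,y in(('jar',.51,.31),('beaker',.61,.13),('tipbox',.77,.12),('pip',.31,.3)):
    f=lambda P:np.median(P[(abs(P[...,0]-x)<.08)&(abs(P[...,1]-y)<.08)&(P[...,2]>.015)&(P[...,2]<.1)],axis=0)
    print(n,f(T0),f(T1))
ticket.sign_off();print(manip.get_time_s(),manip.get_force())
E
```

```text
451 slope -0.43618612126283446 y@80,150 [98.8774 98.3445]
148 slope -0.5010146760491679 y@80,150 [99.222  98.6099]
96 slope -0.3158666188545364 y@80,150 [101.7835 101.3976]
jar [0.4995 0.2977 0.08  ] [0.4994 0.2975 0.08  ]
beaker [0.627  0.1358 0.067 ] [0.6259 0.136  0.0658]
tipbox [0.7655 0.1246 0.0577] [0.7653 0.1248 0.0579]
pip [0.3208 0.2979 0.0222] [0.3207 0.2996 0.0223]
the job is handed in; nothing more can be done
the job is handed in; nothing more can be done
```

The tray is home and the bottle is lying in the cradle. I handed the job in at about 29 s of robot time, with the gripper open and clear of everything.

- **Tray:** I pushed the lip near the free corner until it met the hard stop, with about 9 N pushing and no further travel. After the bottle was laid, the lip was within about 0.1° and 1 mm of its earlier home reading in the wrist and top views.
- **Bottle:** I gripped it by the upper body, turned it over and lowered it until it pressed on the cradle with about 9 N. Released, it sat within about 1 mm of the cradle axis in the wrist and top views, cap at the raised end. Its slope was within about 0.4° of the cradle's. The foot is about 3 mm from the foot plate.
- **Other objects:** The jar, beaker, tip box and pipette showed no displacement beyond 2 mm of measuring noise between the first and last top views.
- **Disagreement:** The side camera read the bottle about 2 mm off axis, and the lip 2 to 3 mm off the other views. I put both down mainly to that camera's calibration, which is good to about 2 mm. The foot gap comes from the side camera alone, because the other views could not see the foot.

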